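# Pack up the seized foot of the bench scale and hold the wedge home

### The job

The bench scale rocks because its front-left levelling foot has seized too high, so it hangs clear of the worktop. First press the housing down at that corner until you feel the foot stop firmly on the worktop, to learn how big the gap is, and let it rise again; then stack flat packers (one or two, as many as the gap takes and still leaves room for the wedge) under that foot and slide the wedge in on top of them, thin end first, until you feel it tighten against the foot without jacking the scale up. Finish still gripping the wedge, holding it home, so that I can tape the stack; the scale must stay where it stands, nothing but the stack may hold up that corner, and leave the other things alone.

Things in the scene. Friction and masses are not known exactly. Their poses are not given: they have to be found in the camera images.
- scale: white bench scale, 2.6 kg within 15 %, loose. Housing 190 (x) x 220 (y) mm, underside 32, top 62 mm above the worktop; steel pan 134 x 208 mm over the rear (top 69 mm), display on the front strip. Origin: centre of the footprint at worktop height; -x front (display), +y its left, z up. Four domed feet, 12 mm radius, at x = +-75, y = +-92 mm; it stands firmly on all but the front-left one.
- press_spot (a point): point on the flat housing top, 62 mm above the worktop, straight above the seized front-left foot: press here. About 2 to 4 N tips the scale over the diagonal of the two next feet; it goes down easily until the foot meets the worktop, then stops firmly (press on to 10 to 15 N). The foot's gap is about 1 mm more than the fingertip's fall below 62 mm. It falls back when let go.
- foot_spot (a point): point of the scale at worktop height, straight below the seized front-left foot (scale x = -75, y = +92 mm, 18 mm in from the left side). The foot's lowest point hangs 14 to 24 mm above it, differently each time (not given). More than about 9 N up on that foot lifts the scale off its other feet.
- packer_a: black hard plastic packer, flat, 7 mm thick, 40 g: a 44 x 44 mm pad with a finger tab 14 mm wide along +y from the pad's edge (y = 22 mm) to y = 75 mm. Origin: centre of the pad's underside; z up. Grip the tab near y = 58 mm, across x; it stays outside the scale, on its left, when the pad is under the foot.
- packer_b: second packer, the same as packer_a
- wedge: black slippery plastic wedge (friction about 0.3), 60 g. Blade 40 mm wide (x), flat below, rising evenly from 2.5 mm thick at the tip (y = -47 mm) to 14.5 mm at y = +58 mm; then a tab 18 mm wide, 14.5 mm thick, to y = 115 mm. Origin on the underside; z up. Grip the tab near y = 98 mm, across x. Slid in level, just over the packers, then let down on them, it is snug at about 4 N of push.
- marker: marker pen 135 mm long, lying in front of the scale; leave it alone
- vial_4: small vial 52 mm tall, standing right of the scale; leave it alone
- vial_2: small vial 50 mm tall, standing right of the scale; leave it alone
- tape_roll: roll of tape 98 mm across, lying at the left; leave it alone
There are look-alikes about, which are no part of the job. Leave any purple look-alike of the packer_a alone.

How it is judged:
By the outcome, as a careful person would: the job done as asked, in the order asked, and still so for the second after the job is handed in, while the arm keeps its last pose, push and grip.
It also fails if it takes over 72 s, if anything falls off the work surface, if the arm or the gripper's body presses on something with over 40 N, if the wrist force passes 120 N, or if a joint passes its speed limit or range.

### The arm

A 6-joint arm with a two-finger parallel gripper is mounted at the origin on a cart in front of the work surface, level with it; the furniture and walls round the work are solid. World frame = base frame: x ahead of the robot, y to its left, z up, the work surface at z = 0. Lengths are in mm, angles in rad, forces in N, time in s.
With the tool pointing down it reaches from about 150 to 775 mm from the base axis. Payload 6.1 kg.
Tool frame: the origin (TCP) lies at the centre of the arm's flange, where the gripper is bolted on; the fingertips stand robot.tip_extent ahead of it and the grasp point (between the pads) lies 155 mm ahead of it (robot.tip_extent is the distance from the TCP to the fingertips, in mm); z points along the fingers, y is the line along which they close (so a half turn about z gives the same grasp; the last joint's range is limited). The gripper opens to 85 mm and grips with 20 to 120 N. Pads are 22 mm wide; open, the fingers measure 114 mm over their backs; the gripper's body (76 mm by 85 mm) begins 54 mm behind the grasp point. The pads swing forward as they close: fully open they stand 13 mm farther back than shut.
Start: joints at [-1.165, 0.126, -0.04, 1.405, 0, 1.571], TCP at [207.238, -482.35, 404.695] pointing down, gripper open.
Joint ranges: [-2.72, 2.72], [-0.95, 1.95], [-1.27, 1.35], [-1.78, 2.02], [-1.46, 1.47], [-3.14, 3.14]. Speed limits (rad/s): [2.39, 2.39, 3.01, 3.14, 3.14, 3.14].

### API

Orientations are given as a unit quaternion [x, y, z, w].
In Python, from cell import robot gives the robot as it stands. The module is installed in compiled form; this text tells all that it offers.
- The arm moves only by the tool jog_arm, never from a script. Its arguments are lists of equal length, an entry for each row: "delta_pos": the shift along the tool's x, y, z in units of 200 mm (1.0 is 200 mm), a list of three; "roll": the turn about the tool's z in units of 45 degrees (1.0 is 45 degrees); "jaw": the finger opening in mm, from 0 to 85.4. A call has 1 to 8 rows; each row is the pose to reach, as a shift and turn from the pose commanded when the call began, along the tool's axes at that moment; what a row does not reach only later rows make up. A row lasts 1/10 s, in which the tool goes at most 50 mm and 8.59 degrees, less where a joint would pass 70% of its speed; a pose out of reach is approached as far as the arm can. A call with a number of a shift or a turn outside -1 to 1 is refused whole. A call with a gripper value outside its range is refused whole. The fingers move at their own pace and stop on an object; "newtons" is the grip in N (left out, the last holds). Time passes only in rows, so rows that repeat a pose let the fingers close. It gives the time, the measured TCP pose, the force, the opening and the grip force at its end, in the units of the state.
- robot.sense(): the state, without advancing time (a new reading comes with each control period).
- robot.get_image(name): name is "side" or "top" or "wrist"; returns the picture (480x640x3 uint8, red, green, blue); there is no depth.
- robot.calibration(name): a dict with "mtx" (3x3 intrinsics, pixels), "dist_coeffs" ([k1, k2, p1, p2, k3] as OpenCV has them; the pictures are not rectified), "R" (3x3) and "t" (3): a world point X has camera coordinates R X + t. Camera axes: x right, y down, z forward; pixel columns grow to the right and rows downward; lengths in mm; the calibration is good to about 2 mm. A picture is of the moment at which its call begins: read the wrist's pose just before it. calibration takes no time and is no camera call; for the wrist camera it gives the pose at the moment of the call.
- robot.finish_job(): hands the job in; it is judged then, once.
The state is a dict: "t": time; "joint_positions": joint angles; "qvel": joint speeds; "joint_torque": joint torques, N m; "eef_pos": TCP position; "tool_rot": TCP orientation; "contact_force": force on the tool from outside, world axes, zero at the start; "moment": the same for the moment, N m; "width": opening from 0.0 (shut) to 1.0 (fully open); "grip_force": force on a finger pad.
Only numpy, scipy, OpenCV 4.12 (cv2) and the standard library are available. Lean on these libraries where they do the work, as an engineer would, in place of code of your own. Each camera call takes 0.05 s, during which the arm holds its last target. There are 200 camera calls.

## Working session

There is one attempt and no reset: what is moved stays moved. The work goes in short steps, Python scripts to look and compute and a tool call to move; the robot and the scene stay as the last step left them, time stands still between calls to the robot, and variables do not carry over. Pictures are saved under pics/ and viewed, at most 12 in all, crops included, and the job is handed in when it is done.

Besides the shell and the picture viewer there is one more tool, called after ">>>" as name([rows], argument=value, ...), one row to a line, values as JSON. jog_arm: Moves the arm, as the interface text tells. Its arguments: {"type":"object","properties":{"delta_pos":{"type":"array","items":{"type":"array","items":{"type":"number"}}},"roll":{"type":"array","items":{"type":"number"}},"jaw":{"type":"array","items":{"type":"number"}},"newtons":{"type":"number"}},"required":["delta_pos","roll","jaw"]}

```bash
mkdir -p pics; cat > h.py <<'E'
import numpy as np, cv2
from cell import robot
def ray(c,uv):
    K,d,R,t=[np.array(c[k],float) for k in("mtx","dist_coeffs","R","t")]
    p=cv2.undistortPoints(np.array(uv,float).reshape(-1,1,2),K,d).reshape(-1,2)
    D=np.c_[p,np.ones(len(p))]@R
    return -R.T@t,D
def plane(c,uv,z):
    o,D=ray(c,uv); return o+D*((z-o[2])/D[:,2])[:,None]
def proj(c,X):
    K,d,R,t=[np.array(c[k],float) for k in("mtx","dist_coeffs","R","t")]
    return cv2.projectPoints(np.array(X,float).reshape(-1,1,3),cv2.Rodrigues(R)[0],t,K,d)[0].reshape(-1,2)
def snap(n,f):
    im=robot.get_image(n); cv2.imwrite(f"pics/{f}.png",im[:,:,::-1]); return im
E
python3 - <<'E'
from h import *
for n in("top","side","wrist"): snap(n,n+"0"); c=robot.calibration(n); print(n,ray(c,[[320,240]]))
print(robot.sense(), robot.tip_extent)
E
```

```text
top (array([ 382.32839199,   45.64258196, 1253.48278357]), array([[ 0.10813523, -0.01547405, -0.99407584]]))
side (array([-481.67125647,  618.7627824 , 1104.60294285]), array([[ 0.61882616, -0.38621953, -0.68438184]]))
wrist (array([ 282.93112223, -450.23063169,  374.36429576]), array([[-0.29991455, -0.13594573, -0.94429468]]))
{'t': 0.15, 'joint_positions': array([-1.16498297e+00,  1.26304279e-01, -4.03881043e-02,  1.40540268e+00,
        2.11444446e-05,  1.57079434e+00]), 'qvel': array([-0.00180714, -0.00391275,  0.00297339,  0.00156282, -0.00026822,
       -0.00217796]), 'joint_torque': array([-9.15684286e-04, -4.36274922e+01,  3.53150547e+01,  1.35603739e-02,
       -1.58020362e-04,  3.06088168e-06]), 'eef_pos': array([ 207.21748948, -482.27290704,  404.06870834]), 'tool_rot': array([ 9.79484565e-01,  2.01518148e-01, -1.20502583e-04, -6.38175380e-04]), 'contact_force': array([ 0.80930578, -0.39183111,  0.0122261 ]), 'moment': array([-0.01066686, -0.02213387, -0.00477882]), 'grip_force': 0.0, 'width': 0.9971187948527661} 173.4
```

View pics/top0.png

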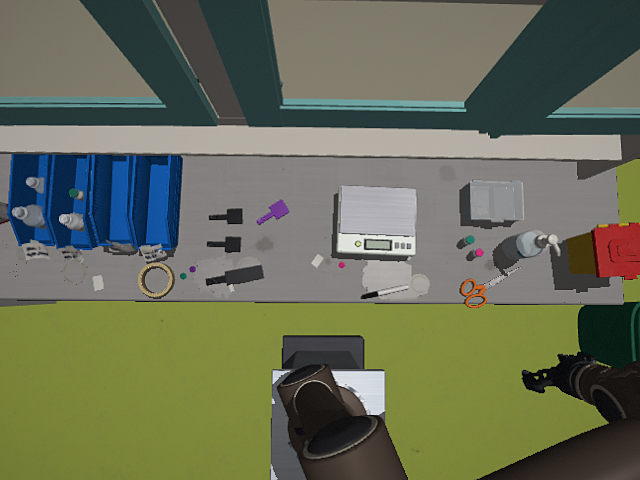

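View pics/side0.png

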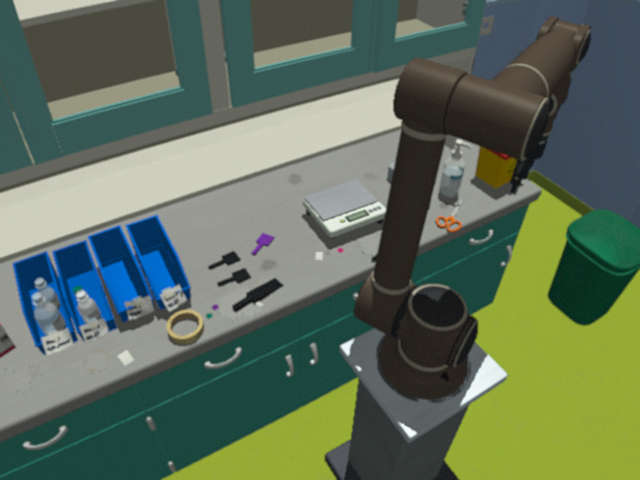

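The top view shows the scale near (377,222) and the black packers with pads near (234,216) and (233,244). The wedge is near (235,274) with its blade to the right. The purple look-alike is at (273,211), and the side view agrees.

```bash
python3 - <<'E'
from h import *
im=cv2.imread("pics/top0.png"); c=robot.calibration("top"); g=im.max(2)
m=(g<60).astype(np.uint8); m[:, :195]=0; m[:,300:]=0; m[:200]=0; m[292:]=0
n,l,s,ce=cv2.connectedComponentsWithStats(m)
for i in range(1,n):
    if s[i,4]>60:
        p=np.argwhere(l==i)[:,::-1]; W=plane(c,p,7)[:,:2]; r=cv2.minAreaRect(W.astype(np.float32))
        print(s[i],W.mean(0).round(1),[np.round(x,1) for x in r])
w=(im.min(2)>150).astype(np.uint8); w[:,:325]=0;w[:,430:]=0;w[:180]=0;w[262:]=0
k=max(cv2.findContours(w,0,2)[0],key=cv2.contourArea)
W=plane(c,k.reshape(-1,2),62)[:,:2]; print(cv2.minAreaRect(W.astype(np.float32)),cv2.boundingRect(k))
cw=robot.calibration("wrist"); s=robot.sense(); from scipy.spatial.transform import Rotation as Ro
Rt=Ro.from_quat(s["tool_rot"]).as_matrix(); Rc=np.array(cw["R"])
print("cam in tool",Rt.T@(-Rc.T@cw["t"]-s["eef_pos"]), (Rt.T@Rc.T).round(3)); print(Rt.round(3),cw["mtx"])
E
```

```text
[209 209  33  15 306] [584.1 287.6] [array([584.8, 301. ]), array([40.9, 92.5]), np.float64(0.6)]
[207 237  34  16 315] [503.3 291.4] [array([502.1, 303.2]), array([43.2, 94.4]), np.float64(0.6)]
[206 266  58  20 622] [412.  259.9] [array([409.7, 270.4]), array([ 39.1, 162.6]), np.float64(10.4)]
((570.2879638671875, -130.49664306640625), (216.26466369628906, 186.53578186035156), 88.05164337158203) (337, 185, 80, 70)
cam in tool [82.21287165  0.48806954 29.70554232] [[-0.    -0.947 -0.321]
 [ 1.    -0.     0.   ]
 [-0.001 -0.321  0.947]]
[[ 0.919  0.395 -0.   ]
 [ 0.395 -0.919  0.001]
 [ 0.    -0.001 -1.   ]] [[389.8763003    0.         317.17717746]
 [  0.         389.8763003  236.73834955]
 [  0.           0.           1.        ]]
```

>>> jog_arm([
  [0.8, -0.64, 0.2],
  [0.8, -0.64, 0.2],
  [0.8, -0.64, 0.2],
  [0.8, -0.64, 0.2],
  [0.8, -0.64, 0.2],
  [0.8, -0.64, 0.2],
], roll=[0, 0, 0, 0, 0, 0], jaw=[0, 0, 0, 0, 0, 0])

```text
t: 0.75
eef_pos: [304.2, -300.3, 364.5]
tool_rot: [0.979, 0.203, -0.0, -0.0]
contact_force: [0.0, 0.4, -0.3]
width: 0.005
grip_force: 0.0
```

>>> jog_arm([
  [0.8, -0.64, 0],
  [0.8, -0.64, 0],
  [0.8, -0.64, 0],
  [0.8, -0.64, 0],
  [0.8, -0.64, 0],
  [0.8, -0.64, 0],
  [0.8, -0.64, 0],
  [0.8, -0.64, 0],
], roll=[-1, -1, -1, -1, -1, -1, -1, -1], jaw=[0, 0, 0, 0, 0, 0, 0, 0])

```text
t: 1.55
eef_pos: [400.4, -121.9, 364.8]
tool_rot: [0.829, 0.56, -0.0, 0.0]
contact_force: [0.3, -0.2, 1.1]
width: 0.005
grip_force: 0.0
```

>>> jog_arm([
  [0.79, 0.06, 0],
  [0.79, 0.06, 0],
  [0.79, 0.06, 0],
  [0.79, 0.06, 0],
  [0.79, 0.06, 0],
], roll=[-0.487, -0.487, -0.487, -0.487, -0.487], jaw=[0, 0, 0, 0, 0])

```text
t: 2.05
eef_pos: [470.5, 21.8, 364.4]
tool_rot: [0.706, 0.708, -0.0, -0.0]
contact_force: [-0.7, 0.1, 0.1]
width: 0.0
grip_force: 0.0
```

```bash
python3 - <<'E'
from h import *
snap("wrist","w1"); s=robot.sense(); print(s["eef_pos"],s["tool_rot"])
c=robot.calibration("wrist"); print(proj(c,[[498,-35,62]]), s['joint_positions'])
import pickle; pickle.dump(c,open("w1.pkl","wb"))
E
```

```text
[469.97214739  20.90788299 364.48464726] [ 7.06483621e-01  7.07729202e-01 -5.15425510e-04 -6.72176047e-05]
[[353.76123428 291.7194924 ]] [ 4.46131889e-02  2.64195368e-02 -2.35562789e-01  1.30966491e+00
 -5.97232371e-04  1.61364825e+00]
```

View pics/w1.png

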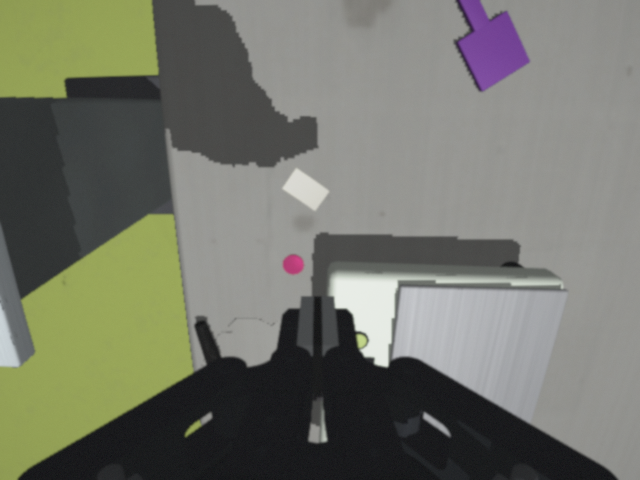

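```bash
python3 - <<'E'
from h import *
import pickle
c=pickle.load(open("w1.pkl","rb")); im=cv2.imread("pics/w1.png")
for C,yaw in(((570,-130.5),-1.95),):
    a=np.radians(yaw);R=np.array([[np.cos(a),-np.sin(a)],[np.sin(a),np.cos(a)]])
    for z in(62,32):
        print(z,proj(c,[[*(R@[x,y]+C),z] for x,y in((-95,110),(95,110),(-95,50))]).round(1))
cv2.imwrite("pics/w1c.png",cv2.resize(im[220:340,300:580],None,fx=2.8,fy=2.8,interpolation=cv2.INTER_NEAREST))
E
```

```text
62 [[329.3 270.9]
 [569.7 277.9]
 [325.9 338.3]]
32 [[328.3 256.3]
 [549.  263.2]
 [325.2 319.2]]
```

View pics/w1c.png

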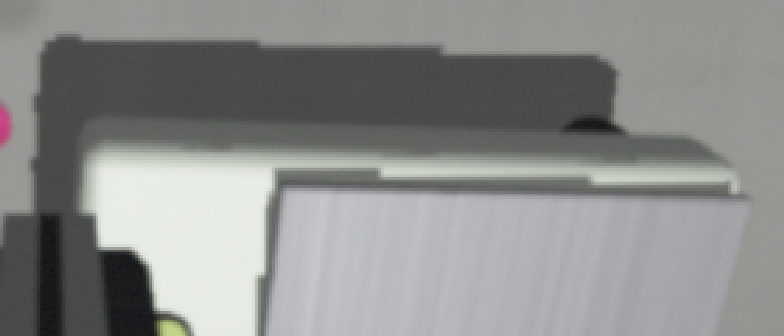

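```bash
python3 - <<'E'
from h import *
import pickle
c=pickle.load(open("w1.pkl","rb"))
P=plane(c,[[567.1,290.4],[401,286.8]],69); print(P, np.degrees(np.arctan2(*(P[0]-P[1])[[1,0]])))
print(plane(c,[[329.6,273.6],[562.5,280.7]],62),plane(c,[[331,262.9],[546,268.6]],32))
ct=robot.calibration("top"); im=cv2.imread("pics/top0.png")
# pan in top: greyer than housing
cv2.imwrite("pics/tc.png",cv2.resize(im[175:305,195:435],None,fx=3.3,fy=3.3,interpolation=cv2.INTER_CUBIC))
a=np.radians(-1.8);R=np.array([[np.cos(a),-np.sin(a)],[np.sin(a),np.cos(a)]])
for xy in((-95,110),(-95,-110),(95,110),(95,-110)): print(((proj(ct,[[*(R@xy+(570,-132)),62]])-[195,175])*3.3).round())
E
```

```text
[[663.85162492 -31.23976468  69.        ]
 [532.89720323 -27.36275935  69.        ]] -1.6957898272689143
[[479.01983222 -19.61816908  62.        ]
 [663.21904384 -26.2180388   62.        ]] [[481.12810055 -23.29113235  32.        ]
 [667.02302052 -28.81647895  32.        ]]
[[468. 255.]]
[[731. 266.]]
[[476.  31.]]
[[735.  42.]]
```

View pics/tc.png

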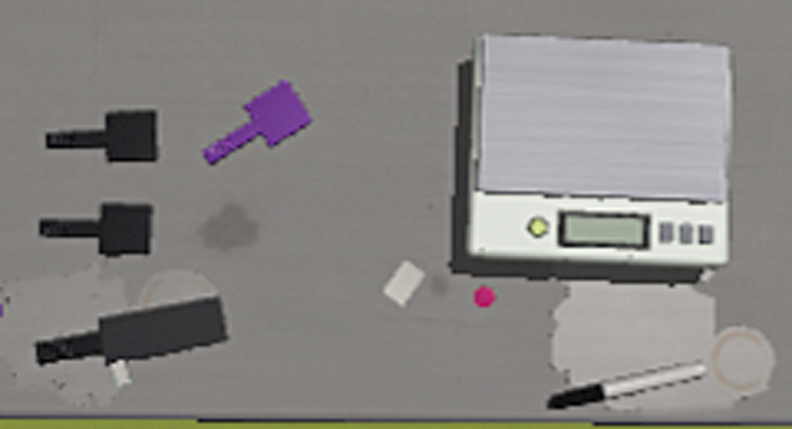

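Wrist crop: the housing's front-left top corner is at about (330,274) and the pan's left corners are at (401,287) and (567,290). The top crop agrees. That puts the scale centre at about (570,-132) with yaw -1.7°, and the foot at about (498,-38).

>>> jog_arm([
  [-0.295, 0.14, 0.2],
  [-0.295, 0.14, 0.45],
  [-0.295, 0.14, 0.605],
  [-0.295, 0.14, 0.605],
  [-0.295, 0.14, 0.605],
], roll=[0, 0, 0, 0, 0], jaw=[0, 0, 0, 0, 0])

```text
t: 2.6
eef_pos: [497.3, -38.9, 244.2]
tool_rot: [0.707, 0.707, -0.001, -0.001]
contact_force: [-0.5, -0.3, 0.6]
width: -0.004
grip_force: 0.0
```

>>> jog_arm([
  [0, 0, 0.02],
  [0, 0, 0.03],
  [0, 0, 0.04],
  [0, 0, 0.05],
  [0, 0, 0.06],
  [0, 0, 0.07],
  [0, 0, 0.08],
  [0, 0, 0.08],
], roll=[0, 0, 0, 0, 0, 0, 0, 0], jaw=[0, 0, 0, 0, 0, 0, 0, 0])

```text
t: 3.4
eef_pos: [498.0, -37.3, 227.4]
tool_rot: [0.706, 0.708, -0.0, -0.0]
contact_force: [-1.9, 1.8, 4.0]
width: -0.001
grip_force: 2.0
```

>>> jog_arm([
  [0, 0, 0.01],
  [0, 0, 0.02],
  [0, 0, 0.025],
  [0, 0, 0.03],
  [0, 0, 0.03],
], roll=[0, 0, 0, 0, 0], jaw=[0, 0, 0, 0, 0])

```text
t: 3.9
eef_pos: [497.9, -37.4, 221.8]
tool_rot: [0.706, 0.708, -0.0, -0.0]
contact_force: [-4.4, 2.8, 5.3]
width: -0.0
grip_force: 3.1
```

>>> jog_arm([
  [0, 0, 0.005],
  [0, 0, 0.01],
  [0, 0, 0.01],
], roll=[0, 0, 0], jaw=[0, 0, 0])

```text
t: 4.2
eef_pos: [497.9, -37.3, 221.3]
tool_rot: [0.706, 0.708, 0.0, 0.0]
contact_force: [-8.4, 2.6, 17.0]
width: -0.001
grip_force: 9.1
```

>>> jog_arm([
  [0, 0, -0.03],
  [0, 0, -0.06],
  [0, 0, -0.1],
  [0, 0, -0.15],
  [0, 0, -0.3],
  [0, 0, -0.4],
  [0, 0, -0.5],
  [0, 0, -0.5],
], roll=[0, 0, 0, 0, 0, 0, 0, 0], jaw=[0, 0, 0, 0, 0, 85, 85, 85])

```text
t: 5.0
eef_pos: [498.8, -37.5, 322.8]
tool_rot: [0.706, 0.708, 0.002, 0.002]
contact_force: [-0.1, 0.4, -0.5]
width: 0.504
grip_force: 0.0
```

```bash
python3 - <<'E'
from h import *
im=snap("top","top1"); c=robot.calibration("top")
w=(im.min(2)>150).astype(np.uint8); w[:,:325]=0;w[:,430:]=0;w[:180]=0;w[262:]=0
k=max(cv2.findContours(w,0,2)[0],key=cv2.contourArea); print(cv2.boundingRect(k))
d=cv2.absdiff(im[:,:,::-1],cv2.imread("pics/top0.png")).max(2)[180:262,325:420]
print((d>60).sum(0)); print(robot.sense()["eef_pos"])
E
```

```text
(403, 188, 14, 67)
[18 18 16 18 18 27 27 35 23  7  8  8 32 36 54 50 73 75 75 75 75 75 75 74
 74 74 74 72 73 72 69 69 70 69 71 70 71 72 71 61 61 63 67 68 68 67 67 66
 66 66 67 67 66 67 66 66 67 66 66 68 68 68 68 67 69 63 62 72 72 71 66 69
 69 66 70 70 64 67 56 43 33 27 20  0  0  0  1  1  0  0  0  0  0  0  0]
[498.52933405 -37.51196642 321.08027731]
```

>>> jog_arm([
  [0.25, 0, 0],
  [0.5, 0, 0],
  [0.75, 0, 0],
  [1, 0, 0],
], roll=[0, 0, 0, 0], jaw=[50, 50, 50, 50])

```text
t: 5.45
eef_pos: [496.9, 164.1, 318.5]
tool_rot: [0.706, 0.708, -0.001, -0.0]
contact_force: [1.2, 0.5, 0.8]
width: 0.584
grip_force: 0.0
```

>>> jog_arm([
  [0.25, 0, 0],
  [0.4, 0, 0],
  [0.4, 0, 0],
  [0.4, 0, 0],
], roll=[0, 0, 0, 0], jaw=[50, 50, 50, 50])

```text
t: 5.85
eef_pos: [496.8, 242.9, 318.3]
tool_rot: [0.706, 0.709, -0.001, -0.0]
contact_force: [0.8, -0.3, -0.5]
width: 0.584
grip_force: 0.0
```

```bash
cat > bl.py <<'E'
from h import *
import sys
f=sys.argv[1]; z=float(sys.argv[2])
im=snap("wrist",f); c=robot.calibration("wrist"); s=robot.sense(); print(s["eef_pos"],s["tool_rot"])
m=(im.max(2)<55).astype(np.uint8); m[330:]=0
n,l,st,ce=cv2.connectedComponentsWithStats(m)
for i in range(1,n):
    if st[i,4]>400:
        p=np.argwhere(l==i)[:,::-1]; W=plane(c,p,z)[:,:2]; r=cv2.minAreaRect(W.astype(np.float32))
        print(st[i],W.mean(0).round(1),[np.round(x,1) for x in r])
E
python3 bl.py w2 7; python3 - <<'E'
from h import *
im=snap("top","top2"); d=cv2.absdiff(im[:,:,::-1],cv2.imread("pics/top0.png")).max(2)[180:262,325:420]
print((d>40).sum(0).tolist())
E
```

```text
[496.9839827  242.13523064 318.66149268] [ 7.06036332e-01  7.08174850e-01 -1.02986969e-03 -1.42006817e-04]
[ 154   66  100  217 9395] [411.9 267.2] [array([410.6, 270.9]), array([ 43.2, 160.2]), np.float64(11.7)]
[ 299  131   41   62 1973] [497. 285.] [array([497.2, 284.7]), array([43.9, 28.3]), np.float64(89.4)]
[  62  166   53   31 1275] [324.5 273. ] [array([324.9, 272.1]), array([39.6, 22.2]), np.float64(3.3)]
[0, 0, 0, 0, 0, 0, 1, 1, 2, 0, 0, 0, 0, 2, 3, 3, 1, 0, 0, 0, 0, 0, 0, 0, 0, 0, 0, 0, 0, 0, 1, 1, 1, 0, 0, 0, 0, 0, 1, 2, 2, 2, 1, 1, 0, 1, 0, 0, 0, 0, 0, 1, 1, 0, 1, 1, 1, 1, 0, 0, 1, 2, 1, 1, 0, 0, 0, 0, 0, 0, 0, 0, 0, 0, 0, 0, 0, 0, 0, 0, 0, 0, 1, 0, 0, 1, 1, 1, 0, 0, 0, 0, 0, 0, 0]
```

View pics/w2.png

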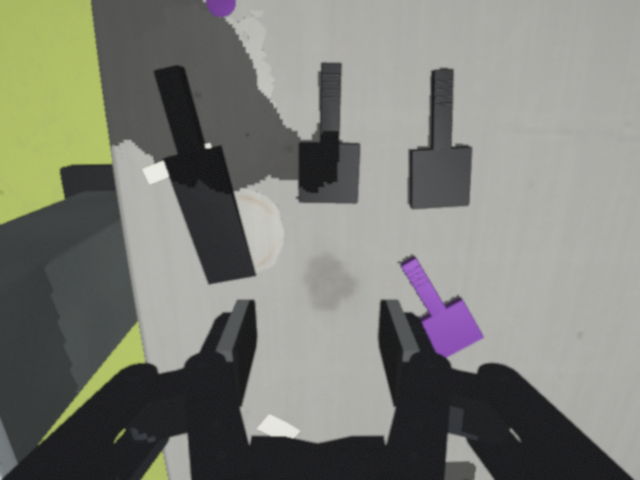

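The wrist view shows the near packer's pad corners at (300,141), (359,144), (358,203) and (299,200), with its tab end at (331,63). The wedge's tip corners are (209,283) and (255,275), and its tab end is at (170,68). The scale has not moved.

```bash
python3 - <<'E'
from h import *
c=robot.calibration("wrist")
P=plane(c,[[300,141],[359,144],[358,203],[299,200],[321,63],[341,64]],7)[:,:2]; print(P.round(1))
o=P[:4].mean(0); t=P[4:].mean(0); d=t-o; print("packer",o,np.linalg.norm(d),np.degrees(np.arctan2(-d[0],d[1])), "grip",o+d/np.linalg.norm(d)*58)
T=plane(c,[[209,283],[255,275]],2)[:,:2]; E=plane(c,[[156,71],[184,66]],14.5)[:,:2]; B=plane(c,[[166,158],[222,146]],14.5)[:,:2]
t=T.mean(0);e=E.mean(0);d=e-t;L=np.linalg.norm(d);print(T,E,B,"wedge",L,np.degrees(np.arctan2(-d[0],d[1])),"grip",e-d/L*17, t+d/L*145)
E
```

```text
[[484.2 299.1]
 [526.1 297.2]
 [526.8 254.1]
 [483.  256.3]
 [498.8 350.7]
 [512.3 350.1]]
packer [505.00901454 276.66722423] 73.73925863531747 -0.4203262352290406 grip [505.43450318 334.66566351]
[[408.30751563 185.75532841]
 [446.38148197 193.09467453]] [[389.40245492 345.9815011 ]
 [408.53325531 348.75621763]] [[389.90810742 288.45773163]
 [430.30468831 296.50128431]] wedge 160.47272713305654 10.185261598736384 grip [401.97399174 330.6367602 ] [401.70392169 332.13996496]
```

>>> jog_arm([
  [0.25, 0.042, 0.1],
  [0.4625, 0.042, 0.3],
  [0.4625, 0.042, 0.5],
  [0.4625, 0.042, 0.6],
  [0.4625, 0.042, 0.6],
], roll=[0.035, 0.035, 0.035, 0.035, 0.035], jaw=[30, 30, 30, 30, 30])

```text
t: 6.45
eef_pos: [504.3, 333.1, 195.7]
tool_rot: [0.716, 0.698, -0.004, -0.001]
contact_force: [-1.0, -0.3, -0.6]
width: 0.355
grip_force: 0.0
```

```bash
python3 - <<'E'
from h import *
snap("wrist","w3"); s=robot.sense(); print(s["eef_pos"],s["tool_rot"],s["width"])
c=robot.calibration("wrist"); print(proj(c,[[505.4,334.7,7],[506.9,351,7]]))
E
```

```text
[505.1530247  333.50619027 198.34778504] [ 7.16350705e-01  6.97737986e-01 -1.81795799e-03 -2.54515676e-04] 0.34790736853509807
[[319.49264992 289.37925953]
 [321.96403723 256.34210155]]
```

View pics/w3.png

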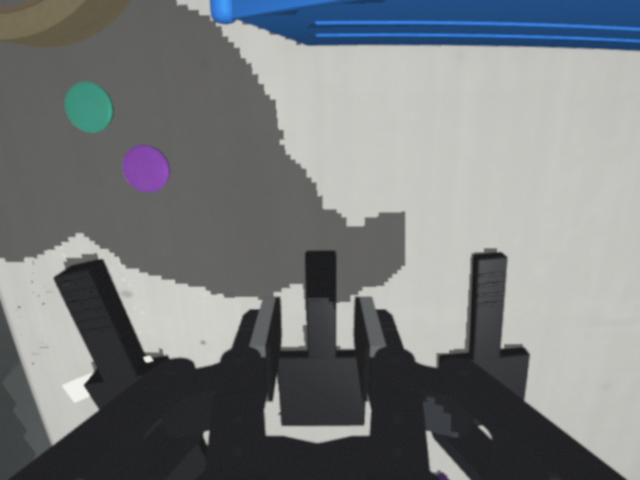

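The tab at column 320 is centred between the fingers, so I lower and close.

>>> jog_arm([
  [0.005, 0, 0.06],
  [0.005, 0, 0.11],
  [0.005, 0, 0.11],
  [0.005, 0, 0.11],
  [0.005, 0, 0.11],
  [0.005, 0, 0.11],
  [0.005, 0, 0.11],
], roll=[0, 0, 0, 0, 0, 0, 0], jaw=[30, 30, 30, 8, 8, 8, 8], newtons=40)

```text
t: 7.2
eef_pos: [505.6, 336.2, 178.3]
tool_rot: [0.716, 0.698, 0.0, 0.0]
contact_force: [-0.8, -0.9, 2.3]
width: 0.137
grip_force: 39.4
```

>>> jog_arm([
  [0, 0, 0],
  [0, 0, 0.01],
  [0, 0, 0.015],
  [0, 0, 0.015],
  [0, 0, 0.015],
  [0, 0, 0.015],
], roll=[0, 0, 0, 0, 0, 0], jaw=[20, 20, 20, 8, 8, 8], newtons=40)

```text
t: 7.8
eef_pos: [505.3, 336.1, 174.6]
tool_rot: [0.716, 0.698, -0.0, -0.0]
contact_force: [0.4, 0.7, -0.5]
width: 0.149
grip_force: 40.5
```

>>> jog_arm([
  [0, 0, -0.1],
  [-0.1, 0, -0.2],
  [-0.35, 0, -0.2],
  [-0.6, 0, -0.2],
  [-0.85, 0, -0.2],
  [-1, 0, -0.2],
  [-1, 0, -0.2],
  [-1, 0, -0.2],
], roll=[0, 0, 0, 0, 0, 0, 0, 0], jaw=[8, 8, 8, 8, 8, 8, 8, 8])

```text
t: 8.6
eef_pos: [500.6, 135.6, 214.9]
tool_rot: [0.716, 0.698, 0.0, -0.0]
contact_force: [0.5, 0.1, -0.9]
width: 0.146
grip_force: 40.5
```

```bash
python3 - <<'E'
from h import *
snap("wrist","w4"); im=snap("side","s4"); s=robot.sense(); print(s["eef_pos"],s["tool_rot"],s["width"],s["grip_force"])
w=cv2.imread("pics/w4.png")[180:480,120:520]; sd=cv2.resize(cv2.imread("pics/s4.png")[140:290,200:400],None,fx=2,fy=2)
cv2.imwrite("pics/c4.png",np.hstack([w,sd]))
E
```

```text
[500.67763625 136.80454391 214.79028426] [ 7.15514041e-01  6.98598297e-01  2.72507488e-04 -4.30015568e-05] 0.14504972645213346 40.50961911678314
```

View pics/c4.png

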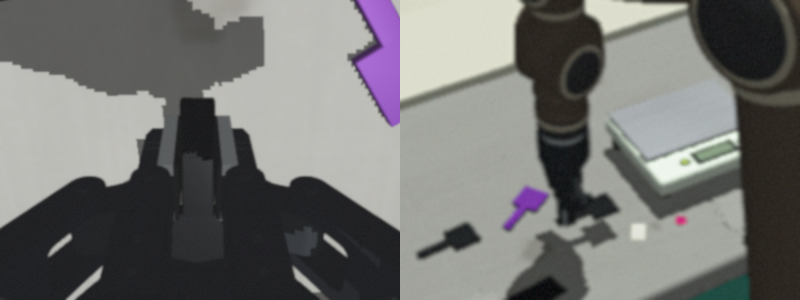

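>>> jog_arm([
  [-0.1, 0.008, 0.1],
  [-0.2, 0.008, 0.185],
  [-0.2, 0.008, 0.185],
  [-0.25, 0.008, 0.185],
  [-0.3, 0.008, 0.185],
  [-0.35, 0.008, 0.185],
  [-0.35, 0.008, 0.185],
], roll=[0, 0, 0, 0, 0, 0, 0], jaw=[8, 8, 8, 8, 8, 8, 8])

```text
t: 9.4
eef_pos: [500.6, 65.3, 178.3]
tool_rot: [0.716, 0.698, 0.0, 0.0]
contact_force: [1.1, -0.1, -0.7]
width: 0.143
grip_force: 40.5
```

>>> jog_arm([
  [-0.05, 0, 0],
  [-0.1, 0, 0],
  [-0.15, 0, 0],
  [-0.19, 0, 0],
  [-0.22, 0, 0],
  [-0.22, 0, 0],
], roll=[0, 0, 0, 0, 0, 0], jaw=[8, 8, 8, 8, 8, 8])

```text
t: 10.0
eef_pos: [499.2, 21.3, 177.7]
tool_rot: [0.716, 0.698, -0.0, -0.0]
contact_force: [-0.7, -0.4, -0.9]
width: 0.143
grip_force: 40.5
```

>>> jog_arm([
  [0, 0, 0.008],
  [0, 0, 0.016],
  [0, 0, 0.018],
  [0, 0, 0.018],
], roll=[0, 0, 0, 0], jaw=[8, 8, 8, 8])

```text
t: 10.4
eef_pos: [499.3, 22.4, 174.3]
tool_rot: [0.716, 0.699, -0.0, 0.0]
contact_force: [-0.8, -1.2, 3.3]
width: 0.148
grip_force: 40.9
```

>>> jog_arm([
  [0, 0, 0],
  [0, 0, -0.05],
  [0, 0, -0.25],
  [0.2, -0.1, -0.4],
  [0.45, -0.15, -0.4],
  [0.7, -0.2, -0.4],
  [0.9, -0.25, -0.4],
  [0.9, -0.25, -0.4],
], roll=[0, 0, 0, -0.1, -0.2, -0.262, -0.262, -0.262], jaw=[30, 30, 30, 40, 40, 40, 40, 40])

```text
t: 11.2
eef_pos: [452.7, 207.7, 255.0]
tool_rot: [0.638, 0.77, 0.001, -0.0]
contact_force: [-0.1, -1.1, -0.1]
width: 0.471
grip_force: 0.0
```

```bash
cat > mv.py <<'E'
import sys
from h import *
from scipy.spatial.transform import Rotation as Ro
s=robot.sense(); Rt=Ro.from_quat(s["tool_rot"]).as_matrix()
print(s["eef_pos"],"az",np.degrees(np.arctan2(Rt[1,0],Rt[0,0])),"units",(Rt.T@(np.array(list(map(float,sys.argv[1:4])))-s["eef_pos"])/200).round(4))
E
python3 mv.py 402 331 210
```

```text
[452.68599308 207.69200991 254.97137047] az 100.76294793078196 units [ 0.6526 -0.1341  0.2259]
```

>>> jog_arm([
  [0.2, -0.05, 0.05],
  [0.4, -0.1, 0.1],
  [0.6, -0.134, 0.2],
  [0.65, -0.134, 0.225],
  [0.65, -0.134, 0.225],
], roll=[0, 0, 0, 0, 0], jaw=[35, 35, 35, 35, 35])

```text
t: 11.7
eef_pos: [403.4, 327.0, 208.5]
tool_rot: [0.639, 0.769, -0.001, -0.0]
contact_force: [0.2, -0.1, 0.2]
width: 0.411
grip_force: 0.0
```

```bash
python3 mv.py 402 331 176; python3 - <<'E'
from h import *
snap("wrist","w5"); snap("side","s5"); snap("top","t5")
w=cv2.imread("pics/w5.png")[180:480,120:520]; sd=cv2.resize(cv2.imread("pics/t5.png")[190:290,290:390],None,fx=3,fy=3)
cv2.imwrite("pics/c5.png",np.hstack([w,sd]))
E
```

```text
[403.42642412 327.03957275 208.5098296 ] az 100.51273620640538 units [ 0.0209 -0.0032  0.1625]
```

View pics/c5.png

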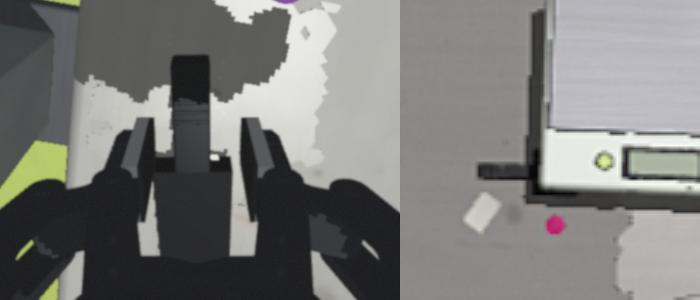

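>>> jog_arm([
  [0.02, -0.006, 0.1],
  [0.02, -0.006, 0.1625],
  [0.02, -0.006, 0.1625],
  [0.02, -0.006, 0.1625],
  [0.02, -0.006, 0.1625],
  [0.02, -0.006, 0.1625],
  [0.02, -0.006, 0.1625],
], roll=[0, 0, 0, 0, 0, 0, 0], jaw=[35, 35, 30, 10, 10, 10, 10], newtons=60)

```text
t: 12.55
eef_pos: [402.2, 330.2, 177.0]
tool_rot: [0.64, 0.768, 0.0, 0.0]
contact_force: [0.9, 0.0, 0.3]
width: 0.189
grip_force: 60.3
```

```bash
python3 mv.py 402 331 176; python3 - <<'E'
from h import *
c=robot.calibration("top"); im=cv2.imread("pics/t5.png"); print(plane(c,[[316,247]],7))
m=(im[236:258,300:336].max(2)<60).astype(int)
for r in m: print("".join(map(str,r)))
print(proj(c,[[499.8,37,7],[498,30,7]]))
E
```

```text
[402.23032695 330.17668499 177.04655195] az 100.3806768846422 units [ 0.0043 -0.0004  0.0052]
[[497.56330409  37.5682306    7.        ]]
000000000000000000000000000000001011
000000000000000000000000000000001101
000000000000000000000000000000001101
000000000000000000000000000000001011
000000000000000000000000000000001111
000000000000000000000000000000001111
000000000000000000000000000000001111
000000000000000000000000000000001011
000000000000000000000000000000001111
000000000000000011111110011110001111
000000000000000011111110011111101111
000000000000000011111111011111111111
000000000000000011111000101111111111
000000000000000000111111111111111111
000000000000000000000000000000001111
000000000000000000000000000000001111
000000000000000000000000000000001111
000000000000000000000000000000001111
000000000000000000000000000000001111
000000000000000000000000000000001011
000000000000000000000000000000001110
000000000000000000000000000000001111
[[316.20489096 246.22736491]
 [318.63371835 246.87489728]]
```

```bash
python3 mv.py 504 170 207
```

```text
[402.23032695 330.17668499 177.04655195] az 100.3806768846422 units [-0.8794  0.3563 -0.1498]
```

>>> jog_arm([
  [0, 0, -0.07],
  [0, 0, -0.15],
  [-0.2, 0.08, -0.15],
  [-0.4, 0.16, -0.15],
  [-0.6, 0.24, -0.15],
  [-0.8, 0.32, -0.15],
  [-0.88, 0.36, -0.15],
  [-0.88, 0.36, -0.15],
], roll=[0, 0, 0.07, 0.14, 0.21, 0.269, 0.269, 0.269], jaw=[10, 10, 10, 10, 10, 10, 10, 10])

```text
t: 13.35
eef_pos: [505.9, 168.1, 206.8]
tool_rot: [0.719, 0.695, 0.0, 0.0]
contact_force: [0.2, 0.7, -0.8]
width: 0.189
grip_force: 60.3
```

```bash
python3 mv.py 503 150 187; python3 - <<'E'
from h import *
snap("side","s6"); snap("top","t6")
w=cv2.resize(cv2.imread("pics/s6.png")[160:280,220:400],None,fx=2.3,fy=2.3); sd=cv2.resize(cv2.imread("pics/t6.png")[190:282,260:380],None,fx=3,fy=3)
cv2.imwrite("pics/c6.png",np.hstack([w,sd[:276]]))
E
```

```text
[505.85067345 168.1072374  206.80832685] az 88.06701381592342 units [-0.091  -0.0113  0.099 ]
```

View pics/c6.png

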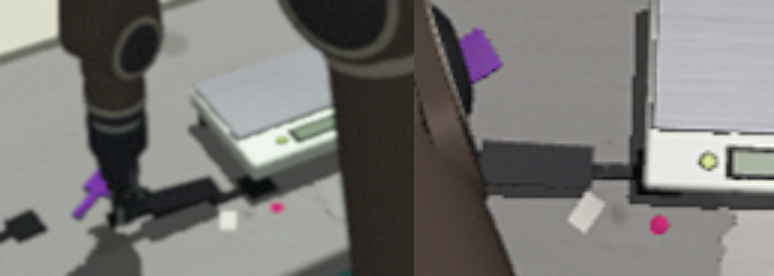

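>>> jog_arm([
  [-0.03, -0.005, 0.05],
  [-0.07, -0.005, 0.09],
  [-0.09, -0.005, 0.101],
  [-0.09, -0.005, 0.101],
], roll=[0, 0, 0, 0], jaw=[10, 10, 10, 10])

```text
t: 13.85
eef_pos: [502.3, 151.6, 185.5]
tool_rot: [0.718, 0.696, -0.001, -0.0]
contact_force: [0.5, 0.1, -1.7]
width: 0.188
grip_force: 60.3
```

```bash
python3 mv.py 502 79 186; python3 -c "
from h import *
snap('side','s7'); print(robot.sense()['contact_force'])"
```

```text
[502.27736796 151.6479384  185.50495515] az 88.27393372595041 units [-0.3631  0.0096 -0.0023]
[-0.53434225 -0.17111565 -0.21644459]
```

>>> jog_arm([
  [-0.08, 0.007, 0],
  [-0.16, 0.007, 0],
  [-0.24, 0.007, 0],
  [-0.3, 0.007, 0],
  [-0.345, 0.007, 0],
  [-0.345, 0.007, 0],
], roll=[0, 0, 0, 0, 0, 0], jaw=[10, 10, 10, 10, 10, 10])

```text
t: 14.5
eef_pos: [502.3, 81.7, 186.5]
tool_rot: [0.718, 0.696, -0.0, 0.0]
contact_force: [-0.1, 0.6, -0.8]
width: 0.188
grip_force: 60.3
```

>>> jog_arm([
  [0, 0, 0.005],
  [0, 0, 0.01],
  [0, 0, 0.012],
  [0, 0, 0.012],
], roll=[0, 0, 0, 0], jaw=[10, 10, 10, 10])

```text
t: 14.9
eef_pos: [502.4, 83.4, 184.0]
tool_rot: [0.717, 0.697, -0.0, 0.0]
contact_force: [-0.7, 0.5, -0.3]
width: 0.192
grip_force: 60.4
```

```bash
python3 -c "
from h import *
for i in range(3):
  s=robot.sense(); print(s['eef_pos'],s['contact_force'],s['moment'])"
```

```text
[502.3955495   83.38132661 183.9656206 ] [-0.71398134  0.45544113 -0.27487059] [-0.07237208  0.02876847 -0.00848872]
[502.3955495   83.38132661 183.9656206 ] [-0.71398134  0.45544113 -0.27487059] [-0.07237208  0.02876847 -0.00848872]
[502.3955495   83.38132661 183.9656206 ] [-0.71398134  0.45544113 -0.27487059] [-0.07237208  0.02876847 -0.00848872]
```

>>> jog_arm([
  [-0.02, 0, 0],
  [-0.04, 0, 0],
  [-0.06, 0, 0],
  [-0.075, 0, 0],
  [-0.075, 0, 0],
], roll=[0, 0, 0, 0, 0], jaw=[10, 10, 10, 10, 10])

```text
t: 15.4
eef_pos: [501.8, 67.5, 184.0]
tool_rot: [0.718, 0.696, -0.0, 0.0]
contact_force: [-0.0, 0.3, 0.1]
width: 0.187
grip_force: 60.4
```

>>> jog_arm([
  [-0.01, 0, 0],
  [-0.02, 0, 0.002],
  [-0.02, 0, 0.002],
], roll=[0, 0, 0], jaw=[10, 10, 10])

```text
t: 15.7
eef_pos: [502.0, 63.9, 183.9]
tool_rot: [0.718, 0.696, 0.0, 0.0]
contact_force: [-0.9, 0.8, 1.8]
width: 0.189
grip_force: 60.6
```

>>> jog_arm([
  [-0.008, 0, 0],
  [-0.015, 0, 0],
  [-0.015, 0, 0],
], roll=[0, 0, 0], jaw=[10, 10, 10])

```text
t: 16.0
eef_pos: [501.9, 61.1, 183.9]
tool_rot: [0.718, 0.696, 0.001, -0.0]
contact_force: [0.3, 4.0, 3.0]
width: 0.191
grip_force: 60.8
```

>>> jog_arm([
  [-0.005, 0, 0],
  [-0.01, 0, 0],
  [-0.01, 0, 0],
], roll=[0, 0, 0], jaw=[10, 10, 10])

```text
t: 16.3
eef_pos: [501.9, 59.3, 183.9]
tool_rot: [0.718, 0.697, 0.001, -0.0]
contact_force: [-0.5, 4.4, 4.3]
width: 0.187
grip_force: 60.9
```

>>> jog_arm([
  [0, 0, -0.002],
  [-0.002, 0, -0.002],
  [-0.002, 0, -0.002],
  [-0.002, 0, -0.002],
], roll=[0, 0, 0, 0], jaw=[10, 10, 10, 10])

```text
t: 16.7
eef_pos: [501.7, 58.9, 183.9]
tool_rot: [0.718, 0.697, 0.0, -0.0]
contact_force: [0.2, 4.7, 1.7]
width: 0.188
grip_force: 60.6
```

>>> jog_arm([
  [0, 0, 0],
  [0, 0, 0],
  [0, 0, 0],
], roll=[0, 0, 0], jaw=[10, 10, 10])

```text
t: 17.0
eef_pos: [501.7, 58.9, 183.9]
tool_rot: [0.718, 0.697, 0.0, -0.0]
contact_force: [-0.1, 5.3, 2.0]
width: 0.191
grip_force: 60.6
```

```bash
python3 - <<'E'
from h import *
print(robot.sense()["contact_force"]); s=snap("side","s8"); snap("top","t8"); print(robot.sense()["contact_force"])
a=cv2.imread("pics/t8.png"); b=cv2.imread("pics/top0.png"); d=cv2.absdiff(a,b).max(2)[180:262,325:420]; print((d>40).sum(0).tolist())
A=cv2.resize(cv2.imread("pics/s8.png")[170:260,260:400],None,fx=2.8,fy=2.8); B=cv2.resize(a[205:268,290:380],None,fx=4,fy=4)
cv2.imwrite("pics/c8.png",np.hstack([A,B]))
d=cv2.absdiff(cv2.imread("pics/s8.png"),cv2.imread("pics/s6.png")).max(2)[175:240,300:372]; print((d>40).sum(0).tolist())
E
```

```text
[-0.09311792  5.29728633  1.9751096 ]
[0.71360096 4.87992217 2.03019366]
[68, 68, 64, 67, 68, 66, 50, 45, 22, 16, 10, 9, 31, 15, 6, 4, 1, 1, 1, 1, 0, 1, 1, 0, 0, 0, 0, 0, 0, 0, 1, 0, 1, 0, 0, 1, 0, 0, 1, 5, 2, 2, 1, 2, 2, 1, 0, 0, 1, 0, 0, 2, 1, 0, 1, 1, 0, 1, 1, 0, 1, 3, 0, 2, 0, 0, 0, 0, 0, 0, 1, 0, 0, 0, 0, 0, 0, 0, 1, 1, 0, 0, 1, 1, 0, 0, 1, 1, 1, 0, 0, 0, 0, 0, 0]
[64, 64, 65, 65, 63, 64, 61, 58, 58, 59, 62, 63, 64, 61, 56, 53, 49, 48, 40, 15, 13, 12, 9, 9, 7, 5, 2, 0, 0, 0, 0, 0, 0, 0, 0, 0, 0, 0, 2, 3, 4, 4, 4, 4, 3, 2, 0, 0, 0, 0, 0, 1, 2, 3, 4, 5, 6, 7, 7, 8, 10, 12, 17, 25, 26, 21, 9, 10, 10, 6, 7, 6]
```

View pics/c8.png

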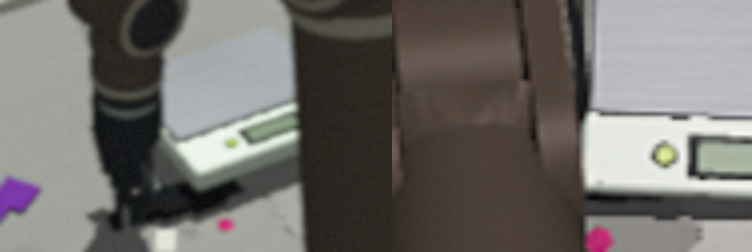

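```bash
python3 -c "
from cell import robot
s=robot.sense(); print(s['t'],s['eef_pos'],s['contact_force']); print(robot.finish_job())"
```

```text
17.1 [501.70295806  58.88852936 183.93530734] [0.71360096 4.87992217 2.03019366]
the job is handed in; nothing more can be done
None
```

I handed the job in at 17.1 s: I measured the gap at about 15 mm, so I put one packer under the foot and slid the wedge in on top of it. The arm is still gripping the wedge and holding it home at about 5 N, a little over the 4 N you gave for snug, and the top camera showed no movement of the scale.

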